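Fit a work board onto the studs of an indexing turntable and turn it to its stop

ROBOT

A 6-joint arm with a two-finger parallel gripper is mounted at the origin on the work surface; the furniture and walls round the work are solid. World frame = base frame: x ahead of the robot, y to its left, z up, the work surface at z = 0. Lengths are in mm, angles in rad, forces in N, time in s.
With the tool pointing down it reaches from about 250 to 775 mm from the base axis. Payload 8.9 kg.
Tool frame: the origin (TCP) lies midway between the tips of the shut fingers; the grasp point (between the pads) lies 19 mm behind it; z points along the fingers, y is the line along which they close (so a half turn about z gives the same grasp; the last joint's range is limited). The gripper opens to 85 mm and grips with 20 to 120 N. Pads are 22 mm wide; open, the fingers measure 114 mm over their backs; the gripper's body (76 mm by 85 mm) begins 54 mm behind the grasp point. The pads swing forward as they close: fully open they stand 13 mm farther back than shut.
Start: joints at [1.183, 0.291, -0.153, 1.127, 0, 1.431], TCP at [129.27, 508.835, 196.005] pointing down, gripper open.
Joint ranges: [-2.52, 2.52], [-0.91, 1.74], [-1.3, 1.37], [-1.96, 2.02], [-1.52, 1.47], [-3.14, 3.14]. Speed limits (rad/s): [2.22, 2.22, 2.79, 3.14, 3.14, 3.14].

INTERFACE

Orientations are given as a rotation vector (axis times angle).
In Python, from workcell import robot gives the robot as it stands.
- The arm moves only by the tool play_rows, never from a script. Its argument "moves" is a list of rows, each an object with "slide": the shift along the tool's x, y, z each as a share of 1 m, from -1 to 1, a list of three; "dr": the turn, a rotation vector about the tool's x, y, z each as a share of 1.5 rad, from -1 to 1, a list of three. A call has 1 to 12 rows; each row is the pose to reach, as a shift and turn from the pose commanded when the call began, along the tool's axes at that moment; what a row does not reach only later rows make up. A row lasts 1/10 s, in which the tool goes at most 50 mm and 8.59 degrees, less where a joint would pass 70% of its speed; a pose out of reach is approached as far as the arm can. A call with a number of a shift or a turn outside -1 to 1 is refused whole. A call with a gripper value outside its range is refused whole. "claw" is the closure, from -1 (fully open) to 1 (shut), set as the call begins (left out, the last holds). The fingers move at their own pace and stop on an object; the grip force is fixed at half the most. Time passes only in rows, so rows that repeat a pose let the fingers close. It gives the time, the measured TCP pose, the force, the opening and the grip force at its end, in the units of the state.
- robot.get_state(): the state, without advancing time (a new reading comes with each control period).
- robot.camera(name): name is "scene" or "top"; returns a dict with "pixels" (480x640x3 uint8, red, green, blue), "camera_matrix" (3x3 intrinsics, pixels), "cam_to_world" (4x4, takes a point from camera to world coordinates). Camera axes: x right, y down, z forward; pixel columns grow to the right and rows downward; lengths in mm; the calibration is good to about 2 mm. A picture is of the moment at which its call begins. There is no depth.
- robot.finish_job(): hands the job in; it is judged then, once.
The state is a dict: "clock": time; "joint_positions": joint angles; "qvel": joint speeds; "joint_torque": joint torques, N m; "eef_pos": TCP position; "eef_rot": TCP orientation; "wrist_force": force on the tool from outside, world axes, zero at the start; "wrist_torque": the same for the moment, N m; "opening": finger opening in mm; "finger_force": force on a finger pad.
Only numpy, scipy, OpenCV 4.12 (cv2) and the standard library are available. Lean on these libraries where they do the work, as an engineer would, in place of code of your own. Each camera call takes 0.05 s, during which the arm holds its last target. There are 200 camera calls.

TASK

Pick up the square work board by its wing grip and fit it gently onto the centre pin and four studs of the small turntable: leave the turntable's disc as it stands, and feel for the studs by turning the board, lightly pressed, until it drops fully home. Then, with the board still home, turn it clockwise (seen from above) until the board is square with the turntable's foot, where the turntable meets its stop, without forcing anything (stay below 50 N), and let go. Leave the other things on the table where they are.

Things in the scene. Friction and masses are not known exactly. Their poses are not given: they have to be found in the camera images.
- board_center (a point): Loose square plywood board, 120 x 120 x 16 mm, 0.3 kg; this point is 26 mm above the centre of its underside; axes: z up, x and y along its edges. A wooden wing grip, a bar 50 mm long (along x) and 14 mm thick (y), runs over its middle from 6 mm below to 26 mm above this point; take it across the 14 mm.
- board_holes (a point): Centre of the board's underside, axes as board_center. Holes right through the board: a middle one 18.5 mm across, and four 11 mm across at x = +-30, y = +-30 mm, so it fits in four directions 90 deg apart. 1.5 mm play round each stud lets a fitted board turn about 0.04 rad either way.
- disc_top (a point): Centre of the turntable disc's flat top, 60 mm above the table; this point belongs to the fixed foot, axes along the foot's edges, z up. Board resting on stud tips, holes off the studs: underside 9 mm above this point, board_center 35 mm above it. Fully home: underside on the disc, board_center 26 mm above it.
- pin_tip (a point): Tip of the disc's centre pin (16 mm thick, 15 mm tall), on the disc's axis; axes of the fixed foot. The disc, 112 mm across, also has four studs (8 mm thick, 9 mm tall, tapered) at x, y = +-30 mm in its own turned frame. It turns with a stiff drag of about 0.25 N m and stays where left. Its angle is not reported: see turntable.
- turntable: Fixed painted foot, 130 x 130 x 14 mm, origin under its centre. At the start the disc's stud square is turned 0.35 to 1.05 rad counterclockwise (from above) from square with the foot: find it by feel or sight. Clockwise the disc stops hard when square with the foot (0); counterclockwise at 1.25 rad. Never load foot, disc or studs with 50 N.
- board: The same board, as a loose thing: origin at the centre of its underside, axes as board_center.
- loupe: bystander, to be left alone: black conical loupe, 34 mm across and 30 high; origin at the centre of its underside
- bead_pot: bystander, to be left alone: low clear pot of beads, 42 mm across and 19 high; origin at the centre of its underside
- frost_pot: bystander, to be left alone: frosted screw pot with a white lid, 50 mm across and 38 high; origin at the centre of its underside
- glass_vial: bystander, to be left alone: clear glass vial, 24 mm across and 44 high; origin at the centre of its underside

How it is judged:
By the outcome, as a careful person would: the job done as asked, in the order asked, and still so for the second after the job is handed in, with the robot touching nothing.
It also fails if it takes over 72 s, if anything falls off the work surface, if the arm or the gripper's body presses on something with over 40 N, if the wrist force passes 120 N, or if a joint passes its speed limit or range.

## Working session

There is one attempt and no reset: what is moved stays moved. The work goes in short steps, Python scripts to look and compute and a tool call to move; the robot and the scene stay as the last step left them, time stands still between calls to the robot, and variables do not carry over. Pictures are saved under pics/ and viewed, at most 10 in all, crops included, and the job is handed in when it is done.

Besides the shell and the picture viewer there is one more tool, called in YAML: its name, and indented under it one key for each argument. play_rows: Moves the arm, as the interface text tells. Shift numbers are shares of 1 m and turn numbers shares of 1.5 rad, none past 1 either way. Its arguments: {"type":"object","properties":{"moves":{"type":"array"},"claw":{"type":"number"}},"required":["moves"]}

```bash
mkdir -p pics; python3 - <<'E'
from workcell import robot
import cv2,numpy as np
for n in("top","scene"):
    c=robot.camera(n); cv2.imwrite(f"pics/{n}0.png",c["pixels"][:,:,::-1]); print(n,c["camera_matrix"].tolist(),np.round(c["cam_to_world"],3).tolist())
s=robot.get_state(); print(s)
E
```

```text
top [[548.0939526939098, 0.0, 327.3229571261858], [0.0, 548.0939526939098, 243.95472961760427], [0.0, 0.0, 1.0]] [[-0.019, -0.998, 0.065, 433.956], [-1.0, 0.018, -0.012, 18.382], [0.011, -0.065, -0.998, 1084.938], [0.0, 0.0, 0.0, 1.0]]
scene [[473.6018506770368, 0.0, 319.9652695946149], [0.0, 473.6018506770368, 238.37964577828234], [0.0, 0.0, 1.0]] [[-0.9, -0.194, 0.391, 60.107], [-0.436, 0.434, -0.788, 923.373], [-0.017, -0.88, -0.475, 630.233], [0.0, 0.0, 0.0, 1.0]]
{'clock': 0.1, 'joint_positions': array([ 1.18271507e+00,  2.91199132e-01, -1.53995957e-01,  1.12670467e+00,
        7.07324005e-06,  1.43151687e+00]), 'qvel': array([ 0.00012397, -0.00217867,  0.00261984, -0.00044132, -0.00032528,
       -0.00106635]), 'joint_torque': array([ 1.94429966e-03, -5.37975848e+01,  3.31919110e+01,  9.26809909e-03,
       -1.12622902e-04,  2.93094146e-06]), 'eef_pos': array([129.10714813, 508.46256591, 195.52313189]), 'eef_rot': array([-3.89773140e-01, -3.11702241e+00,  1.67031087e-03]), 'wrist_force': array([ 0.08487959,  0.11967952, -0.15085452]), 'wrist_torque': array([ 0.02805912, -0.01506708, -0.05979462]), 'finger_force': 0.0, 'opening': 85.34276473305844}
```

View pics/top0.png

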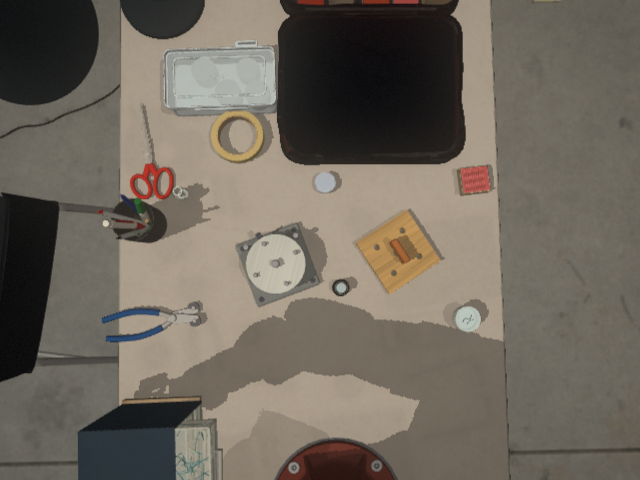

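View pics/scene0.png

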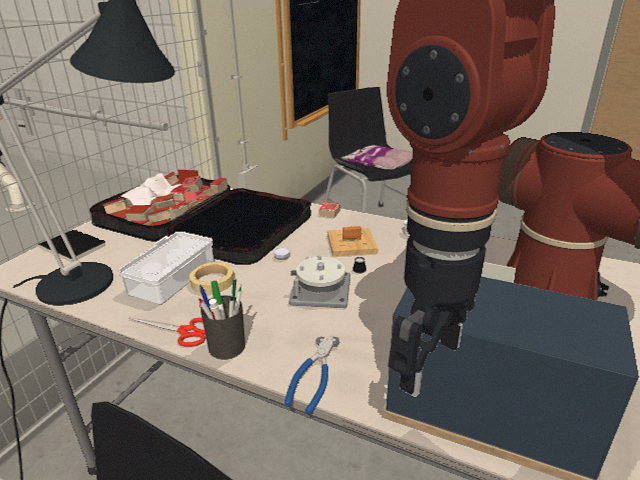

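The top view shows the turntable (foot about (277,263), disc and studs on it), the board at (399,250) with its grip at (403,250), and the loupe at (341,287), frost pot at (468,318), and other pots nearby. The scene view shows the gripper held clear on the left.

```bash
cat > h.py <<'E'
import cv2,numpy as np
from workcell import robot
def ray(c,uv,z):
    M=np.array(c["cam_to_world"]);K=np.array(c["camera_matrix"])
    uv=np.atleast_2d(np.array(uv,float)); d=np.c_[uv,np.ones(len(uv))]@np.linalg.inv(K).T@M[:3,:3].T
    o=M[:3,3]; return (o+d*((z-o[2])/d[:,2])[:,None])[:,:2]
def biggest(m):
    cs,_=cv2.findContours(m.astype(np.uint8),cv2.RETR_EXTERNAL,cv2.CHAIN_APPROX_NONE)
    return max(cs,key=cv2.contourArea)
E
python3 - <<'E'
from h import *
c=robot.camera("top");p=c["pixels"];hsv=cv2.cvtColor(p,cv2.COLOR_RGB2HSV)
for n,(u,v) in dict(board=(375,245),board2=(425,240),grip=(403,250),disc=(290,250),foot=(248,270),table=(400,190),pin=(278,263)).items(): print(n,hsv[v,u])
a=p[200:310,225:335];b=p[200:310,345:455]
cv2.imwrite("pics/z.png",cv2.resize(np.hstack([a,b]),None,fx=3.6,fy=3.6,interpolation=cv2.INTER_CUBIC)[:,:,::-1])
E
```

```text
board [ 17  70 123]
board2 [ 17 133 182]
grip [ 12 161 141]
disc [ 24  28 193]
foot [ 23  29 184]
table [ 16  49 172]
pin [ 16  25 113]
```

View pics/z.png

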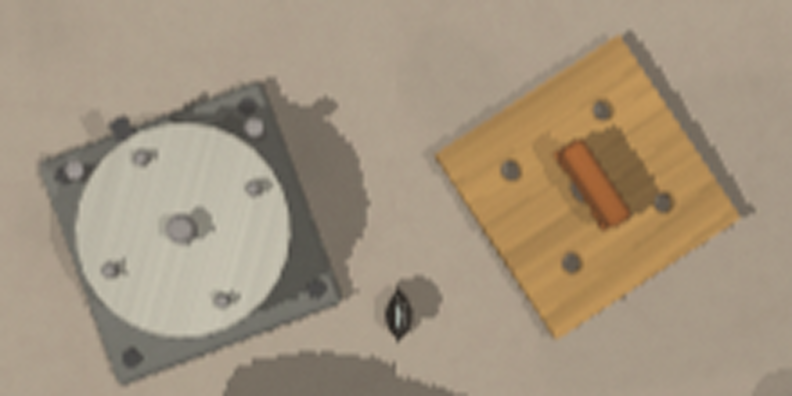

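Crop: the studs are at about (142,156), (257,186), (223,298), (110,269), the pin at (180,228), and the foot corners at (40,160), (270,80), (345,298), (122,383). The board corners are at (437,157), (626,35), (742,214), (556,337), and the grip bar runs from (569,147) to (618,221).

```bash
python3 - <<'E'
from h import *
c=robot.camera("top");p=c["pixels"];hsv=cv2.cvtColor(p,cv2.COLOR_RGB2HSV).astype(int)
def L(a): return (np.array(a)+.5)/3.6-.5+[225,200]
def R(a): return L(a)+[10,0]   # 345-110-225
R=lambda a:(np.array(a)+.5)/3.6-.5+[345-110,200]
def sq(P,n):
    P=np.array(P);e=[np.degrees(np.arctan2(*(P[(i+1)%4]-P[i])[::-1]))%90 for i in range(4)]
    l=[np.linalg.norm(P[(i+1)%4]-P[i]) for i in range(4)]
    print(n,P.mean(0).round(1),"ang",np.round(e,1),"len",np.round(l,1))
sq(ray(c,L([(40,160),(270,80),(345,298),(122,383)]),14),"foot")
sq(ray(c,L([(142,155),(257,185),(223,297),(110,268)]),67),"studs")
print("pin",ray(c,L((180,228)),75))
sq(ray(c,R([(437,157),(626,35),(742,214),(556,337)]),16),"board")
sq(ray(c,R([(511,170),(602,110),(663,202),(571,262)]),14),"holes")
g=ray(c,R([(558,155),(580,140),(629,213),(606,228)]),52);sq(g,"grip")
d=g[2:].mean(0)-g[:2].mean(0);print("gripdir",np.degrees(np.arctan2(d[1],d[0])))
m=(hsv[...,1]>95);mm=np.zeros_like(m);mm[200:310,345:455]=m[200:310,345:455]
k=biggest(mm);r=cv2.minAreaRect(k);sq(ray(c,cv2.boxPoints(r),16),"boardmask")
m=(hsv[...,2]>150)&(hsv[...,1]<42);mm=np.zeros_like(m);mm[228:300,240:312]=m[228:300,240:312]
k=biggest(mm);e=cv2.fitEllipse(cv2.convexHull(k));print("disc",e,ray(c,e[0],60))
from scipy.spatial.transform import Rotation as Ro
s=robot.get_state();print(Ro.from_rotvec(s["eef_rot"]).as_matrix().round(3),s["eef_pos"])
for n,(u,v),z in [("loupe",(341,287),30),("frost",(468,318),38),("vial",(325,182),44),("pot",(180,192),19)]: print(n,ray(c,(u,v),z).round())
E
```

```text
foot [467.3 101. ] ang [18.3 18.  19.8 19.6] len [132.1 125.4 128.6 128.8]
studs [467.6 102.7] ang [74.3 72.3 74.6 73.6] len [61.4 60.2 60.  60.4]
pin [[466.42460697 103.6317752 ]]
board [ 487.1 -133.9] ang [31.8 31.4 32.1 32.2] len [123.2 115.9 121.5 116.6]
holes [ 486.9 -132.2] ang [32.3 32.1 31.9 31.8] len [59.7 60.  60.  59.5]
grip [ 486.  -130.3] ang [33.1 32.5 31.9 32. ] len [14.1 46.  14.5 45.7]
gripdir -147.79279546244598
boardmask [ 486.8 -132.1] ang [32.3 31.8 32.  32.1] len [121.8 120.4 121.1 119.8]
disc ((275.259521484375, 263.6143798828125), (59.00660705566406, 59.3314094543457), 10.810464859008789) [[465.68654594 103.75486107]]
[[-0.969  0.246 -0.   ]
 [ 0.246  0.969 -0.001]
 [ 0.    -0.001 -1.   ]] [129.17221909 508.56314574 195.64129759]
loupe [[419. -19.]]
frost [[ 356. -259.]]
vial [[621.   8.]]
pot [[610. 291.]]
```

play_rows:
  claw: -1
  moves:
    - {"slide":[0,0,-0.05],"dr":[0,0,0]}
    - {"slide":[0,0,-0.1],"dr":[0,0,0]}
    - {"slide":[-0.504,-0.533,-0.1],"dr":[0,0,-0.54]}
    - {"slide":[-0.504,-0.533,-0.1],"dr":[0,0,-0.54]}
    - {"slide":[-0.504,-0.533,-0.1],"dr":[0,0,-0.54]}
    - {"slide":[-0.504,-0.533,-0.1],"dr":[0,0,-0.54]}
    - {"slide":[-0.504,-0.533,-0.1],"dr":[0,0,-0.54]}
    - {"slide":[-0.504,-0.533,-0.1],"dr":[0,0,-0.54]}
    - {"slide":[-0.504,-0.533,-0.1],"dr":[0,0,-0.54]}
    - {"slide":[-0.504,-0.533,-0.1],"dr":[0,0,-0.54]}
    - {"slide":[-0.504,-0.533,-0.1],"dr":[0,0,-0.54]}
    - {"slide":[-0.504,-0.533,-0.1],"dr":[0,0,-0.54]}

```text
clock: 1.4
eef_pos: [354.7, 105.8, 296.4]
eef_rot: [-0.87, 3.018, -0.0]
wrist_force: [0.7, 1.0, 0.0]
opening: 85.4
finger_force: 0.0
```

```bash
cat > go.py <<'E'
from h import *; import sys
from scipy.spatial.transform import Rotation as Ro
def st():
    s=robot.get_state();R=Ro.from_rotvec(s["eef_rot"]).as_matrix()
    print("t",round(s["clock"],2),"pos",s["eef_pos"].round(2),"th",round(np.degrees(np.arctan2(R[1,0],R[0,0])),2),"F",s["wrist_force"].round(1),"T",s["wrist_torque"].round(2),"open",round(s["opening"],1),"j",s["joint_positions"].round(2),"tilt",R[:2,2].round(4))
    return s,R
if __name__=="__main__":
    s,R=st()
    if len(sys.argv)>1:
        t=np.array(list(map(float,sys.argv[1:4]))); th=float(sys.argv[4])
        print("slide",(R.T@(t-s["eef_pos"])/1000).round(4),"drz",round(-((th-np.degrees(np.arctan2(R[1,0],R[0,0]))+180)%360-180)*np.pi/180/1.5,4))
E
python3 go.py 486.5 -131.5 150 212.1
```

```text
t 1.4 pos [354.72 105.79 296.39] th -147.84 F [0.7 1.  0. ] T [ 0.07 -0.07 -0.  ] open 85.4 j [ 0.09 -0.05 -0.29  1.33  0.   -0.47] tilt [0.0007 0.0002]
slide [ 0.0148 -0.271   0.1464] drz 0.0007
```

play_rows:
  moves:
    - {"slide":[0.015,-0.271,0.1],"dr":[0,0,0]}
    - {"slide":[0.015,-0.271,0.1],"dr":[0,0,0]}
    - {"slide":[0.015,-0.271,0.1],"dr":[0,0,0]}
    - {"slide":[0.015,-0.271,0.1],"dr":[0,0,0]}
    - {"slide":[0.015,-0.271,0.1],"dr":[0,0,0]}
    - {"slide":[0.015,-0.271,0.14],"dr":[0,0,0]}
    - {"slide":[0.015,-0.271,0.14],"dr":[0,0,0]}
    - {"slide":[0.015,-0.271,0.14],"dr":[0,0,0]}
    - {"slide":[0.015,-0.271,0.14],"dr":[0,0,0]}

```text
clock: 2.3
eef_pos: [485.6, -129.0, 157.0]
eef_rot: [-0.87, 3.019, 0.001]
wrist_force: [0.7, 0.9, 0.2]
opening: 85.1
finger_force: 0.0
```

```bash
python3 - <<'E'
from go import *
c=robot.camera("top");st();p=c["pixels"]
cv2.imwrite("pics/t2.png",cv2.resize(p[180:330,220:480],None,fx=3,fy=3)[:,:,::-1])
E
python3 go.py 486.5 -131.5 35 212.1
```

```text
t 2.35 pos [ 485.98 -128.92  157.57] th -147.79 F [ 0.1 -0.5 -1.5] T [-0.    0.06 -0.04] open 85.6 j [-0.4   0.27 -0.28  1.01  0.   -0.97] tilt [ 0.0012 -0.0003]
t 2.35 pos [ 485.98 -128.92  157.57] th -147.79 F [ 0.1 -0.5 -1.5] T [-0.    0.06 -0.04] open 85.6 j [-0.4   0.27 -0.28  1.01  0.   -0.97] tilt [ 0.0012 -0.0003]
slide [ 0.001  -0.0024  0.1226] drz 0.0012
```

View pics/t2.png

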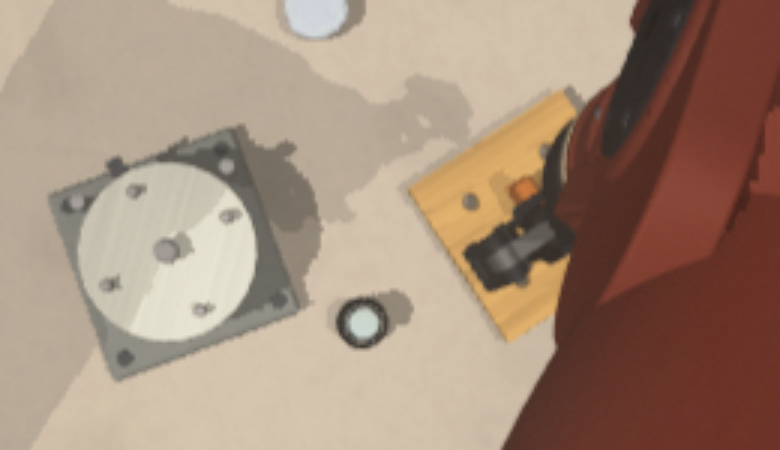

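The view shows the open gripper over the board, with the grip between the fingers at about (525,190), and the turntable unobstructed at (167,250). Descending to grip.

play_rows:
  moves:
    - {"slide":[0.001,-0.0025,0.04],"dr":[0,0,0]}
    - {"slide":[0.001,-0.0025,0.08],"dr":[0,0,0]}
    - {"slide":[0.001,-0.0025,0.11],"dr":[0,0,0]}
    - {"slide":[0.001,-0.0025,0.125],"dr":[0,0,0]}
    - {"slide":[0.001,-0.0025,0.135],"dr":[0,0,0]}
    - {"slide":[0.001,-0.0025,0.135],"dr":[0,0,0]}
    - {"slide":[0.001,-0.0025,0.135],"dr":[0,0,0]}

```text
clock: 3.05
eef_pos: [487.2, -132.3, 22.5]
eef_rot: [-0.871, 3.017, -0.002]
wrist_force: [-0.7, 0.3, 1.2]
opening: 85.4
finger_force: 0.0
```

```bash
python3 go.py 486.5 -131.5 22 212.1
```

```text
t 3.05 pos [ 487.19 -132.3    22.53] th -147.81 F [-0.7  0.3  1.2] T [-0.01 -0.01  0.02] open 85.4 j [-0.41  0.42 -0.47  0.68  0.   -0.97] tilt [ 0.0017 -0.0007]
slide [0.0002 0.001  0.0005] drz 0.0011
```

play_rows:
  claw: 1
  moves:
    - {"slide":[0,0,0],"dr":[0,0,0]}
    - {"slide":[0,0,0],"dr":[0,0,0]}
    - {"slide":[0,0,0],"dr":[0,0,0]}
    - {"slide":[0,0,0],"dr":[0,0,0]}
    - {"slide":[0,0,0],"dr":[0,0,0]}
    - {"slide":[0,0,0],"dr":[0,0,0]}
    - {"slide":[0,0,0],"dr":[0,0,0]}
    - {"slide":[0,0,0],"dr":[0,0,0]}
    - {"slide":[0,0,0],"dr":[0,0,0]}
    - {"slide":[0,0,0],"dr":[0,0,0]}
    - {"slide":[0,0,0],"dr":[0,0,0]}

```text
clock: 4.15
eef_pos: [486.2, -132.3, 21.2]
eef_rot: [0.87, -3.019, -0.0]
wrist_force: [0.0, -0.2, -0.0]
opening: -0.0
finger_force: 0.0
```

```bash
python3 go.py 466.4 103 120 253.7
```

```text
t 4.15 pos [ 486.25 -132.35   21.2 ] th -147.85 F [ 0.  -0.2 -0. ] T [ 0.01  0.   -0.02] open -0.0 j [-0.41  0.42 -0.47  0.68 -0.   -0.97] tilt [-0.0001 -0.    ]
slide [-0.1084  0.2098 -0.0988] drz -0.4834
```

The fingers shut on nothing, so I'll look.

```bash
python3 - <<'E'
from h import *
a=robot.camera("top")["pixels"][180:330,340:480];b=robot.camera("scene")["pixels"][190:310,280:460]
cv2.imwrite("pics/t3.png",np.hstack([cv2.resize(a,(400,428)),cv2.resize(b,(400,428),interpolation=cv2.INTER_CUBIC)])[:,:,::-1])
E
```

```text
(no output)
```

View pics/t3.png

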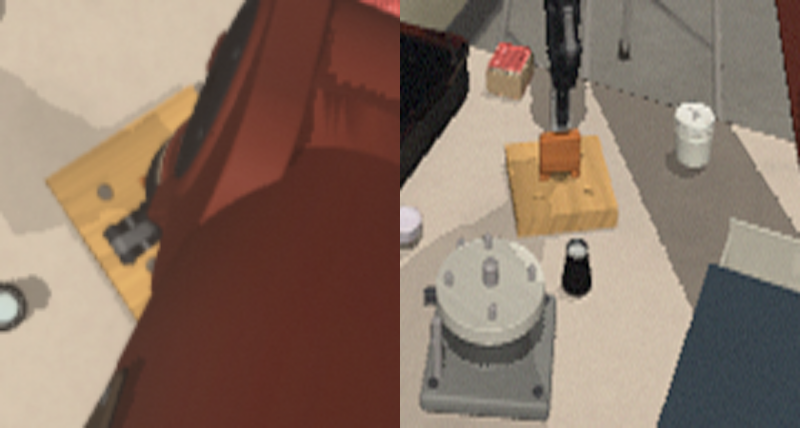

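The top crop shows the board's left corner unmoved at about (356,243). In the scene crop the finger ends at about (562,128), just over the grip's top edge, with no finger in front of the grip. I'll project the reported tool points to check this.

```bash
python3 - <<'E'
from go import *
s,R=st()
for n in("top","scene"):
    c=robot.camera(n);M=np.array(c["cam_to_world"]);K=c["camera_matrix"]
    def pr(w):
        q=K@(M[:3,:3].T@(np.array(w)-M[:3,3]));return (q[:2]/q[2]).round(1).tolist()
    e=s["eef_pos"]
    for k in(0,-30,-73): print(n,"axis",k,pr(e+R[:,2]*k))
    print(n,"y+-40 back30",pr(e-30*R[:,2]+40*R[:,1]),pr(e-30*R[:,2]-40*R[:,1]))
    print(n,"bar top",pr([486.2,-131,52]),"bar bot",pr([486.2,-131,20]))
    p=c["pixels"]
    x0,y0=pr(e); x0=int(x0);y0=int(y0)
    if n=="scene":cv2.imwrite("pics/s4.png",cv2.resize(p[y0-110:y0+40,x0-75:x0+75],None,fx=4,fy=4,interpolation=cv2.INTER_CUBIC)[:,:,::-1]); print("crop org",x0-75,y0-110)
E
```

```text
t 4.25 pos [ 486.25 -132.33   21.22] th -147.84 F [-0.4 -1.   0.1] T [ 0.    0.02 -0.02] open -0.1 j [-0.41  0.42 -0.47  0.68  0.   -0.97] tilt [-0.  0.]
top axis 0 [398.2, 251.4]
top axis -30 [400.4, 250.6]
top axis -73 [403.9, 249.3]
top y+-40 back30 [382.9, 262.2] [418.0, 239.1]
top bar top [399.8, 250.6] bar bot [397.5, 251.5]
scene axis 0 [352.2, 236.4]
scene axis -30 [352.3, 226.6]
scene axis -73 [352.6, 212.1]
scene y+-40 back30 [354.9, 233.5] [349.9, 220.1]
scene bar top [352.2, 226.6] bar bot [352.0, 237.1]
crop org 277 126
```

View pics/s4.png

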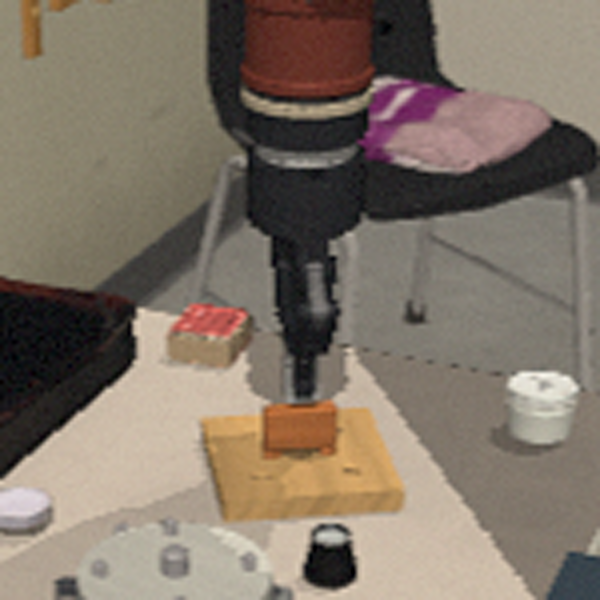

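The arm lies on the grip's line as predicted, but the picture doesn't agree with the shut reading. I'll lift slowly and look again.

play_rows:
  moves:
    - {"slide":[0,0,-0.02],"dr":[0,0,0]}
    - {"slide":[0,0,-0.04],"dr":[0,0,0]}
    - {"slide":[0,0,-0.06],"dr":[0,0,0]}
    - {"slide":[0,0,-0.08],"dr":[0,0,0]}
    - {"slide":[0,0,-0.08],"dr":[0,0,0]}

```text
clock: 4.85
eef_pos: [488.0, -133.1, 103.5]
eef_rot: [-0.869, 3.016, -0.004]
wrist_force: [-0.3, 0.0, 0.2]
opening: 0.2
finger_force: 0.0
```

```bash
python3 - <<'E'
from go import *
st()
a=robot.camera("top")["pixels"][180:330,340:480];b=robot.camera("scene")["pixels"][126:276,277:427]
cv2.imwrite("pics/t5.png",np.hstack([cv2.resize(a,(390,420)),cv2.resize(b,(410,420),interpolation=cv2.INTER_CUBIC)])[:,:,::-1])
E
```

```text
t 4.85 pos [ 487.96 -133.07  103.54] th -147.84 F [-0.3  0.   0.2] T [-0.03 -0.   -0.06] open 0.2 j [-0.41  0.32 -0.36  0.88 -0.   -0.97] tilt [ 0.0038 -0.0017]
```

View pics/t5.png

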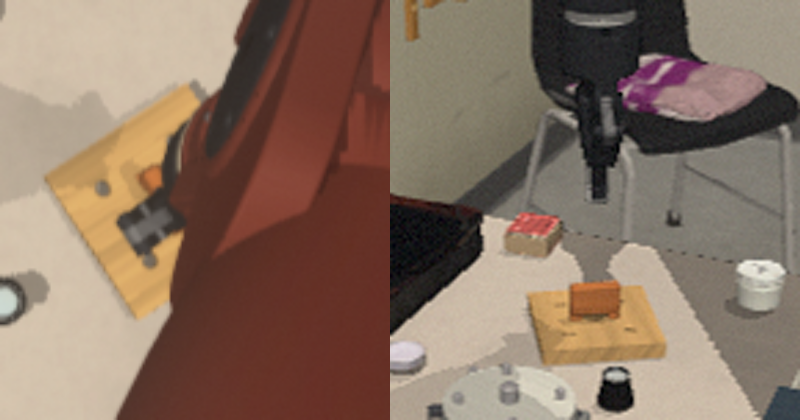

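The view shows the shut fingers with tips at about (597,203) in the crop, which is roughly scene (352.7,198.5). That is about 10 px above where the reported TCP projects. I'll work out the real tip height from that.

```bash
python3 - <<'E'
from go import *
s,R=st(); c=robot.camera("scene");M=np.array(c["cam_to_world"]);K=c["camera_matrix"];e=s["eef_pos"]
pr=lambda w:(lambda q:q[:2]/q[2])(K@(M[:3,:3].T@(np.array(w)-M[:3,3])))
for k in(0,-10,-20,-30,-40,-73,-150):print(k,pr(e+R[:,2]*k).round(1))
p=c["pixels"];g=p.astype(int).sum(2);u=int(pr(e)[0])
for v in range(165,215):print(v,g[v,u-9:u+10].tolist()) if v>184 else None
E
```

```text
t 4.95 pos [ 486.42 -132.44  101.19] th -147.85 F [-0.2 -0.6  0.4] T [-0.04  0.02 -0.04] open 0.2 j [-0.41  0.33 -0.37  0.88 -0.   -0.97] tilt [ 0.0006 -0.0003]
0 [352.6 209.7]
-10 [352.7 206.3]
-20 [352.7 202.8]
-30 [352.8 199.3]
-40 [352.9 195.7]
-73 [353.1 183.9]
-150 [353.6 155. ]
185 [352, 360, 362, 364, 379, 276, 122, 86, 62, 51, 80, 83, 63, 99, 128, 134, 121, 266, 312]
186 [368, 353, 369, 368, 376, 315, 290, 214, 74, 67, 78, 62, 63, 210, 330, 386, 381, 363, 325]
187 [345, 354, 364, 356, 372, 305, 282, 248, 106, 75, 89, 70, 62, 180, 329, 371, 373, 382, 327]
188 [363, 365, 361, 370, 374, 314, 289, 241, 95, 104, 138, 110, 66, 191, 322, 378, 369, 380, 366]
189 [366, 359, 365, 369, 361, 320, 303, 217, 89, 35, 82, 79, 75, 207, 349, 380, 383, 373, 389]
190 [367, 363, 369, 367, 374, 333, 316, 234, 86, 84, 60, 51, 45, 223, 348, 381, 365, 371, 374]
191 [377, 359, 359, 358, 365, 337, 315, 246, 109, 68, 75, 82, 38, 232, 354, 370, 370, 376, 372]
192 [367, 367, 361, 372, 368, 316, 384, 326, 114, 81, 89, 79, 65, 235, 347, 366, 368, 377, 365]
193 [360, 367, 365, 376, 384, 326, 292, 235, 125, 
[... 1440 characters left out ...]

208 [421, 391, 359, 349, 353, 365, 354, 362, 369, 356, 373, 357, 362, 367, 361, 367, 358, 349, 348]
209 [344, 363, 303, 262, 331, 370, 362, 362, 370, 357, 358, 371, 360, 355, 358, 349, 359, 347, 344]
210 [363, 362, 368, 355, 364, 361, 358, 356, 298, 223, 282, 367, 358, 367, 353, 352, 356, 345, 349]
211 [374, 367, 364, 351, 360, 356, 366, 366, 367, 364, 359, 365, 364, 306, 252, 295, 350, 351, 344]
212 [361, 359, 367, 357, 376, 367, 365, 368, 346, 360, 355, 361, 352, 364, 356, 369, 350, 360, 315]
213 [360, 370, 355, 359, 370, 355, 362, 361, 349, 356, 354, 365, 339, 343, 358, 354, 352, 353, 347]
214 [353, 370, 371, 367, 362, 365, 361, 358, 347, 346, 354, 342, 355, 356, 345, 340, 343, 327, 343]
```

The true tips stand about 32 to 35 mm above the reported TCP, so the fingers closed just over the grip. I'll open, go lower by that amount while watching the force, and grip again.

play_rows:
  claw: -1
  moves:
    - {"slide":[0,0,0],"dr":[0,0,0]}
    - {"slide":[0,0,0],"dr":[0,0,0]}
    - {"slide":[0,0,0],"dr":[0,0,0]}
    - {"slide":[0,0,0],"dr":[0,0,0]}
    - {"slide":[0,0,0],"dr":[0,0,0]}
    - {"slide":[0,0,0],"dr":[0,0,0]}
    - {"slide":[0,0,0.03],"dr":[0,0,0]}
    - {"slide":[0,0,0.06],"dr":[0,0,0]}
    - {"slide":[0,0,0.08],"dr":[0,0,0]}
    - {"slide":[0,0,0.09],"dr":[0,0,0]}
    - {"slide":[0,0,0.1],"dr":[0,0,0]}
    - {"slide":[0,0,0.1],"dr":[0,0,0]}

```text
clock: 6.2
eef_pos: [485.9, -132.2, 0.6]
eef_rot: [0.87, -3.018, -0.001]
wrist_force: [-0.4, -0.4, 0.6]
opening: 85.3
finger_force: 0.0
```

play_rows:
  moves:
    - {"slide":[0,0,0.005],"dr":[0,0,0]}
    - {"slide":[0,0,0.01],"dr":[0,0,0]}
    - {"slide":[0,0,0.01],"dr":[0,0,0]}

```text
clock: 6.5
eef_pos: [486.2, -132.3, -8.9]
eef_rot: [0.87, -3.019, -0.0]
wrist_force: [0.3, -0.7, 0.3]
opening: 85.4
finger_force: 0.0
```

play_rows:
  claw: 1
  moves:
    - {"slide":[0,0,0],"dr":[0,0,0]}
    - {"slide":[0,0,0],"dr":[0,0,0]}
    - {"slide":[0,0,0],"dr":[0,0,0]}
    - {"slide":[0,0,0],"dr":[0,0,0]}
    - {"slide":[0,0,0],"dr":[0,0,0]}
    - {"slide":[0,0,0],"dr":[0,0,0]}
    - {"slide":[0,0,0],"dr":[0,0,0]}
    - {"slide":[0,0,0],"dr":[0,0,0]}
    - {"slide":[0,0,0],"dr":[0,0,0]}
    - {"slide":[0,0,0],"dr":[0,0,0]}

```text
clock: 7.5
eef_pos: [486.4, -132.3, -8.5]
eef_rot: [-0.87, 3.018, -0.0]
wrist_force: [-1.9, 1.0, 6.6]
opening: 13.1
finger_force: 59.9
```

```bash
python3 go.py
```

```text
t 7.5 pos [ 486.41 -132.35   -8.51] th -147.84 F [-1.9  1.   6.6] T [ 0.2   0.25 -0.04] open 13.1 j [-0.41  0.47 -0.5   0.61  0.   -0.97] tilt [ 0.0003 -0.    ]
```

Gripped: opening 13 mm, 60 N. The board's underside at table height reads −8.5, so home should read about 51.5, stud contact 60.5, and pin contact 66.5.

```bash
python3 go.py 466.4 103.2 110 253.7
```

```text
t 7.5 pos [ 486.41 -132.35   -8.51] th -147.84 F [-1.9  1.   6.6] T [ 0.2   0.25 -0.04] open 13.1 j [-0.41  0.47 -0.5   0.61  0.   -0.97] tilt [ 0.0003 -0.    ]
slide [-0.1085  0.21   -0.1185] drz -0.4834
```

play_rows:
  moves:
    - {"slide":[0,0,-0.03],"dr":[0,0,0]}
    - {"slide":[0,0,-0.06],"dr":[0,0,0]}
    - {"slide":[0,0,-0.09],"dr":[0,0,0]}
    - {"slide":[0,0,-0.118],"dr":[0,0,0]}
    - {"slide":[-0.014,0.026,-0.118],"dr":[0,0,-0.06]}
    - {"slide":[-0.028,0.053,-0.118],"dr":[0,0,-0.12]}
    - {"slide":[-0.042,0.08,-0.118],"dr":[0,0,-0.18]}
    - {"slide":[-0.055,0.106,-0.118],"dr":[0,0,-0.24]}
    - {"slide":[-0.069,0.132,-0.118],"dr":[0,0,-0.3]}
    - {"slide":[-0.082,0.158,-0.118],"dr":[0,0,-0.36]}
    - {"slide":[-0.095,0.184,-0.118],"dr":[0,0,-0.42]}
    - {"slide":[-0.1085,0.21,-0.118],"dr":[0,0,-0.483]}

```text
clock: 8.7
eef_pos: [465.5, 104.3, 108.7]
eef_rot: [1.887, -2.51, -0.001]
wrist_force: [0.0, -1.1, -4.3]
opening: 13.0
finger_force: 59.7
```

play_rows:
  moves:
    - {"slide":[0,0,0],"dr":[0,0,0]}
    - {"slide":[0,0,0],"dr":[0,0,0]}
    - {"slide":[0,0,0],"dr":[0,0,0]}

```text
clock: 9.0
eef_pos: [466.2, 102.6, 108.9]
eef_rot: [1.881, -2.515, -0.0]
wrist_force: [-0.4, 0.6, -3.6]
opening: 12.7
finger_force: 59.7
```

```bash
python3 - <<'E'
from go import *
s,R=st();zb=s["eef_pos"][2]+8.5
a=robot.camera("top");p=a["pixels"];h=cv2.cvtColor(p,cv2.COLOR_RGB2HSV).astype(int)
m=np.zeros(h.shape[:2],bool);m[190:330,210:345]=((h[...,1]>95)&(h[...,0]>13)&(h[...,0]<22))[190:330,210:345]
k=biggest(m);print(cv2.contourArea(k));P=ray(a,cv2.boxPoints(cv2.minAreaRect(k)),zb+16)
print(P.mean(0).round(1),[ (np.degrees(np.arctan2(*(P[(i+1)%4]-P[i])[::-1]))%90).round(1) for i in range(4)],[np.linalg.norm(P[(i+1)%4]-P[i]).round(1) for i in range(4)])
b=robot.camera("scene")["pixels"][180:320,250:400]
cv2.imwrite("pics/t6.png",np.hstack([cv2.resize(p[180:330,210:360],(400,400)),cv2.resize(b,(400,400))])[:,:,::-1])
E
python3 go.py 466.4 103.2 70 253.7
```

```text
t 9.0 pos [466.16 102.58 108.92] th -106.41 F [-0.4  0.6 -3.6] T [ 0.03 -0.   -0.03] open 12.7 j [ 0.06  0.27 -0.42  0.88 -0.   -1.22] tilt [-0.0006 -0.0004]
987.0
[456.7  52.3] [np.float64(88.2), np.float64(88.0), np.float64(88.0), np.float64(87.9)] [np.float64(124.7), np.float64(42.1), np.float64(124.8), np.float64(41.7)]
t 9.1 pos [466.34 102.38 109.06] th -106.43 F [ 0.8  0.3 -3.8] T [-0.03 -0.04 -0.04] open 13.2 j [ 0.06  0.27 -0.42  0.88 -0.   -1.22] tilt [-0.0003 -0.0002]
slide [-0.0008  0.0002  0.0391] drz -0.0016
```

View pics/t6.png

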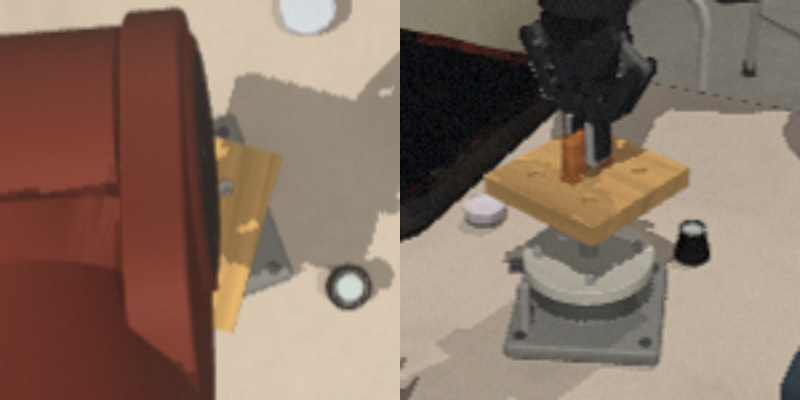

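The view shows the board held level over the turntable, with the top camera mostly blocked by the arm. I'll descend by feel.

play_rows:
  moves:
    - {"slide":[-0.0008,0,0.015],"dr":[0,0,0]}
    - {"slide":[-0.0008,0,0.03],"dr":[0,0,0]}
    - {"slide":[-0.0008,0,0.039],"dr":[0,0,0]}
    - {"slide":[-0.0008,0,0.039],"dr":[0,0,0]}
    - {"slide":[-0.0008,0,0.039],"dr":[0,0,0]}

```text
clock: 9.6
eef_pos: [466.7, 103.6, 70.4]
eef_rot: [1.882, -2.515, -0.0]
wrist_force: [-0.3, -1.7, -3.2]
opening: 12.9
finger_force: 59.6
```

play_rows:
  moves:
    - {"slide":[0,0,0.001],"dr":[0,0,0]}
    - {"slide":[0,0,0.002],"dr":[0,0,0]}
    - {"slide":[0,0,0.003],"dr":[0,0,0]}
    - {"slide":[0,0,0.004],"dr":[0,0,0]}
    - {"slide":[0,0,0.004],"dr":[0,0,0]}

```text
clock: 10.1
eef_pos: [466.5, 104.0, 66.2]
eef_rot: [1.883, -2.514, -0.0]
wrist_force: [0.1, 0.0, -3.3]
opening: 12.5
finger_force: 59.6
```

```bash
python3 go.py 466.4 103.2 62 253.7
```

```text
t 10.1 pos [466.52 103.96  66.15] th -106.33 F [ 0.1  0.  -3.3] T [-0.02 -0.03 -0.01] open 12.5 j [ 0.07  0.32 -0.48  0.77 -0.   -1.22] tilt [-0.0001 -0.    ]
slide [ 0.0008 -0.0001  0.0042] drz -0.0004
```

play_rows:
  moves:
    - {"slide":[0.0004,0,0.001],"dr":[0,0,0]}
    - {"slide":[0.0004,0,0.002],"dr":[0,0,0]}
    - {"slide":[0.0004,0,0.003],"dr":[0,0,0]}
    - {"slide":[0.0004,0,0.003],"dr":[0,0,0]}

```text
clock: 10.5
eef_pos: [466.3, 103.6, 63.1]
eef_rot: [1.883, -2.514, -0.0]
wrist_force: [0.1, 0.7, -4.0]
opening: 13.4
finger_force: 59.6
```

```bash
python3 go.py
```

```text
t 10.5 pos [466.32 103.57  63.06] th -106.34 F [ 0.1  0.7 -4. ] T [ 0.01 -0.02  0.01] open 13.4 j [ 0.07  0.33 -0.49  0.76  0.   -1.22] tilt [-0.0003 -0.    ]
```

play_rows:
  moves:
    - {"slide":[0,0,0.001],"dr":[0,0,0]}
    - {"slide":[0,0,0.002],"dr":[0,0,0]}
    - {"slide":[0,0,0.002],"dr":[0,0,0]}

```text
clock: 10.8
eef_pos: [466.3, 103.6, 61.1]
eef_rot: [1.883, -2.514, -0.0]
wrist_force: [-0.2, -0.6, -3.4]
opening: 12.8
finger_force: 59.6
```

```bash
python3 go.py
```

```text
t 10.8 pos [466.35 103.56  61.07] th -106.33 F [-0.2 -0.6 -3.4] T [-0.02 -0.01  0.03] open 12.8 j [ 0.07  0.33 -0.49  0.75 -0.   -1.22] tilt [-0.0003 -0.    ]
```

The pin has entered its hole freely. Now down onto the studs.

play_rows:
  moves:
    - {"slide":[0,0,0.001],"dr":[0,0,0]}
    - {"slide":[0,0,0.001],"dr":[0,0,0]}

```text
clock: 11.0
eef_pos: [466.4, 103.5, 60.1]
eef_rot: [1.883, -2.514, -0.0]
wrist_force: [-0.0, 0.4, -3.2]
opening: 13.1
finger_force: 59.6
```

play_rows:
  moves:
    - {"slide":[0,0,0.001],"dr":[0,0,0]}
    - {"slide":[0,0,0.001],"dr":[0,0,0]}

```text
clock: 11.2
eef_pos: [466.4, 103.6, 59.1]
eef_rot: [1.883, -2.514, -0.0]
wrist_force: [0.3, 0.2, -4.1]
opening: 13.1
finger_force: 59.6
```

play_rows:
  moves:
    - {"slide":[0,0,0.001],"dr":[0,0,0]}
    - {"slide":[0,0,0.001],"dr":[0,0,0]}

```text
clock: 11.4
eef_pos: [466.4, 103.6, 58.1]
eef_rot: [1.883, -2.514, -0.0]
wrist_force: [-0.3, -0.9, -3.4]
opening: 12.9
finger_force: 59.6
```

play_rows:
  moves:
    - {"slide":[0,0,0.001],"dr":[0,0,0]}
    - {"slide":[0,0,0.001],"dr":[0,0,0]}

```text
clock: 11.6
eef_pos: [466.4, 103.6, 57.1]
eef_rot: [1.883, -2.514, -0.0]
wrist_force: [0.1, 0.3, -2.7]
opening: 12.8
finger_force: 59.6
```

play_rows:
  moves:
    - {"slide":[0,0,0.001],"dr":[0,0,0]}
    - {"slide":[0,0,0.001],"dr":[0,0,0]}

```text
clock: 11.8
eef_pos: [466.4, 103.5, 56.1]
eef_rot: [1.883, -2.514, -0.0]
wrist_force: [-1.1, 0.5, -2.8]
opening: 13.0
finger_force: 59.6
```

play_rows:
  moves:
    - {"slide":[0,0,0.001],"dr":[0,0,0]}
    - {"slide":[0,0,0.001],"dr":[0,0,0]}

```text
clock: 12.0
eef_pos: [466.4, 103.6, 55.1]
eef_rot: [1.883, -2.514, -0.0]
wrist_force: [-0.4, -0.0, -3.5]
opening: 12.9
finger_force: 59.6
```

play_rows:
  moves:
    - {"slide":[0,0,0.001],"dr":[0,0,0]}
    - {"slide":[0,0,0.001],"dr":[0,0,0]}

```text
clock: 12.2
eef_pos: [466.4, 103.6, 54.1]
eef_rot: [1.883, -2.514, -0.0]
wrist_force: [-0.7, -0.3, -3.7]
opening: 12.7
finger_force: 59.6
```

play_rows:
  moves:
    - {"slide":[0,0,0.001],"dr":[0,0,0]}
    - {"slide":[0,0,0.001],"dr":[0,0,0]}

```text
clock: 12.4
eef_pos: [466.4, 103.5, 53.1]
eef_rot: [1.883, -2.514, -0.0]
wrist_force: [-0.3, 0.4, -3.9]
opening: 12.8
finger_force: 59.6
```

play_rows:
  moves:
    - {"slide":[0,0,0.001],"dr":[0,0,0]}
    - {"slide":[0,0,0.001],"dr":[0,0,0]}

```text
clock: 12.6
eef_pos: [466.4, 103.5, 52.1]
eef_rot: [1.883, -2.514, -0.0]
wrist_force: [0.0, 0.4, -3.4]
opening: 13.1
finger_force: 59.6
```

play_rows:
  moves:
    - {"slide":[0,0,0.001],"dr":[0,0,0]}
    - {"slide":[0,0,0.001],"dr":[0,0,0]}

```text
clock: 12.8
eef_pos: [466.6, 103.6, 51.5]
eef_rot: [-1.883, 2.514, -0.0]
wrist_force: [-1.4, -1.1, 1.5]
opening: 13.0
finger_force: 60.3
```

The board is home: contact came at 51.5, exactly as predicted, after the studs entered freely. Turning clockwise.

play_rows:
  moves:
    - {"slide":[0,0,0],"dr":[0,0,0.02]}
    - {"slide":[0,0,0],"dr":[0,0,0.04]}
    - {"slide":[0,0,0],"dr":[0,0,0.06]}
    - {"slide":[0,0,0],"dr":[0,0,0.08]}
    - {"slide":[0,0,0],"dr":[0,0,0.1]}
    - {"slide":[0,0,0],"dr":[0,0,0.1]}

```text
clock: 13.4
eef_pos: [466.5, 103.5, 51.5]
eef_rot: [-1.689, 2.649, -0.0]
wrist_force: [-2.7, -0.0, 4.2]
opening: 12.8
finger_force: 60.9
```

```bash
python3 go.py 466.4 103.6 51.3 199
```

```text
t 13.4 pos [466.52 103.52  51.49] th -114.97 F [-2.7 -0.   4.2] T [-0.13  0.52  0.07] open 12.8 j [ 0.07  0.34 -0.5   0.73 -0.   -1.07] tilt [ 0.0002 -0.0001]
slide [-0.      0.0001  0.0002] drz 0.5355
```

play_rows:
  moves:
    - {"slide":[0,0,0],"dr":[0,0,0.03]}
    - {"slide":[0,0,0],"dr":[0,0,0.06]}
    - {"slide":[0,0,0],"dr":[0,0,0.09]}
    - {"slide":[0,0,0],"dr":[0,0,0.12]}
    - {"slide":[0,0,0],"dr":[0,0,0.15]}
    - {"slide":[0,0,0],"dr":[0,0,0.18]}

```text
clock: 14.0
eef_pos: [466.2, 103.4, 51.5]
eef_rot: [1.316, -2.852, 0.0]
wrist_force: [-3.5, -1.7, 7.1]
opening: 12.7
finger_force: 61.2
```

```bash
python3 go.py 466.4 103.6 51.3 199
```

```text
t 14.0 pos [466.18 103.43  51.46] th -130.46 F [-3.5 -1.7  7.1] T [-0.28  0.75  0.29] open 12.7 j [ 0.07  0.34 -0.5   0.73 -0.   -0.8 ] tilt [-0.0003 -0.0003]
slide [-0.0003 -0.0001  0.0002] drz 0.3554
```

Drag torque is 0.29 N m, so the disc is turning along with the board.

play_rows:
  moves:
    - {"slide":[0,0,-0.0003],"dr":[0,0,0.03]}
    - {"slide":[0,0,-0.0003],"dr":[0,0,0.06]}
    - {"slide":[0,0,-0.0003],"dr":[0,0,0.09]}
    - {"slide":[0,0,-0.0003],"dr":[0,0,0.12]}
    - {"slide":[0,0,-0.0003],"dr":[0,0,0.15]}
    - {"slide":[0,0,-0.0003],"dr":[0,0,0.18]}
    - {"slide":[0,0,-0.0003],"dr":[0,0,0.21]}
    - {"slide":[0,0,-0.0003],"dr":[0,0,0.24]}
    - {"slide":[0,0,-0.0003],"dr":[0,0,0.27]}

```text
clock: 14.9
eef_pos: [465.7, 103.7, 51.5]
eef_rot: [0.716, -3.058, -0.001]
wrist_force: [-4.9, 0.3, 3.6]
opening: 12.6
finger_force: 60.8
```

```bash
python3 go.py 466.4 103.6 51.3 199
```

```text
t 14.9 pos [465.66 103.68  51.46] th -153.65 F [-4.9  0.3  3.6] T [0.04 0.84 0.27] open 12.6 j [ 0.07  0.34 -0.5   0.73  0.   -0.39] tilt [-0.0013  0.0002]
slide [-0.0006 -0.0004  0.0002] drz 0.0855
```

play_rows:
  moves:
    - {"slide":[0,0,0],"dr":[0,0,0.015]}
    - {"slide":[0,0,0],"dr":[0,0,0.03]}
    - {"slide":[0,0,0],"dr":[0,0,0.045]}
    - {"slide":[0,0,0],"dr":[0,0,0.06]}

```text
clock: 15.3
eef_pos: [465.6, 103.7, 51.5]
eef_rot: [0.579, -3.086, -0.001]
wrist_force: [-5.2, 0.5, 4.9]
opening: 13.1
finger_force: 60.9
```

```bash
python3 go.py
```

```text
t 15.3 pos [465.57 103.72  51.47] th -158.75 F [-5.2  0.5  4.9] T [0.07 1.06 0.28] open 13.1 j [ 0.07  0.34 -0.5   0.73  0.   -0.31] tilt [-0.0014  0.0002]
```

play_rows:
  moves:
    - {"slide":[0,0,0],"dr":[0,0,0.01]}
    - {"slide":[0,0,0],"dr":[0,0,0.02]}

```text
clock: 15.5
eef_pos: [465.5, 103.7, 51.5]
eef_rot: [0.533, -3.095, -0.001]
wrist_force: [-6.2, 0.4, 4.8]
opening: 12.8
finger_force: 61.0
```

```bash
python3 go.py
```

```text
t 15.5 pos [465.52 103.73  51.47] th -160.45 F [-6.2  0.4  4.8] T [0.09 1.12 0.24] open 12.8 j [ 0.07  0.34 -0.5   0.73  0.   -0.28] tilt [-0.0015  0.0003]
```

play_rows:
  moves:
    - {"slide":[0,0,0],"dr":[0,0,0.005]}
    - {"slide":[0,0,0],"dr":[0,0,0.01]}

```text
clock: 15.7
eef_pos: [465.5, 103.7, 51.5]
eef_rot: [0.51, -3.098, -0.001]
wrist_force: [-5.9, 0.8, 4.9]
opening: 12.9
finger_force: 61.0
```

```bash
python3 go.py
```

```text
t 15.7 pos [465.52 103.72  51.45] th -161.29 F [-5.9  0.8  4.9] T [0.11 1.13 0.28] open 12.9 j [ 0.07  0.34 -0.5   0.73  0.   -0.26] tilt [-0.0015  0.0003]
```

play_rows:
  moves:
    - {"slide":[0,0,0],"dr":[0,0,0.005]}
    - {"slide":[0,0,0],"dr":[0,0,0.01]}

```text
clock: 15.9
eef_pos: [465.5, 103.8, 51.5]
eef_rot: [0.487, -3.102, -0.001]
wrist_force: [-5.8, 0.3, 6.1]
opening: 12.7
finger_force: 61.1
```

```bash
python3 go.py
```

```text
t 15.9 pos [465.5  103.77  51.46] th -162.15 F [-5.8  0.3  6.1] T [0.15 1.16 0.32] open 12.7 j [ 0.07  0.34 -0.5   0.73  0.   -0.25] tilt [-0.0015  0.0004]
```

play_rows:
  moves:
    - {"slide":[0,0,0],"dr":[0,0,0.004]}
    - {"slide":[0,0,0],"dr":[0,0,0.008]}

```text
clock: 16.1
eef_pos: [465.5, 103.9, 51.5]
eef_rot: [0.47, -3.105, -0.001]
wrist_force: [-4.5, 0.7, 5.5]
opening: 13.1
finger_force: 61.4
```

```bash
python3 go.py
```

```text
t 16.1 pos [465.53 103.89  51.47] th -162.8 F [-4.5  0.7  5.5] T [0.26 1.15 0.63] open 13.1 j [ 0.07  0.34 -0.5   0.73  0.   -0.23] tilt [-0.0015  0.0005]
```

play_rows:
  moves:
    - {"slide":[0,0,0],"dr":[0,0,0.004]}
    - {"slide":[0,0,0],"dr":[0,0,0.008]}

```text
clock: 16.3
eef_pos: [465.4, 104.0, 51.5]
eef_rot: [0.452, -3.107, -0.002]
wrist_force: [-6.8, 2.5, 6.6]
opening: 13.1
finger_force: 62.3
```

```bash
python3 go.py
```

```text
t 16.3 pos [465.41 104.02  51.46] th -163.46 F [-6.8  2.5  6.6] T [0.44 1.24 0.97] open 13.1 j [ 0.07  0.34 -0.5   0.73  0.   -0.22] tilt [-0.0017  0.0008]
```

The stop is felt: torque rises from 0.3 to 0.97 N m at about 197.4°. I'll ease back to relieve it and centre the board in its play.

play_rows:
  moves:
    - {"slide":[0,0,0],"dr":[0,0,-0.01]}
    - {"slide":[0,0,-0.0002],"dr":[0,0,-0.02]}
    - {"slide":[0,0,-0.0003],"dr":[0,0,-0.03]}
    - {"slide":[0,0,-0.0003],"dr":[0,0,-0.03]}

```text
clock: 16.7
eef_pos: [466.3, 103.6, 51.5]
eef_rot: [0.52, -3.098, -0.0]
wrist_force: [-1.8, 0.3, -4.0]
opening: 13.1
finger_force: 59.8
```

```bash
python3 - <<'E'
from go import *
st();cv2.imwrite("pics/t7.png",np.hstack([cv2.resize(robot.camera("top")["pixels"][180:330,210:360],(400,400)),cv2.resize(robot.camera("scene")["pixels"][210:310,270:370],(400,400),interpolation=cv2.INTER_CUBIC)])[:,:,::-1])
E
```

```text
t 16.7 pos [466.27 103.6   51.54] th -160.96 F [-1.8  0.3 -4. ] T [0.28 0.52 0.11] open 13.1 j [ 0.07  0.34 -0.5   0.73  0.   -0.27] tilt [-0.0005  0.0001]
```

View pics/t7.png

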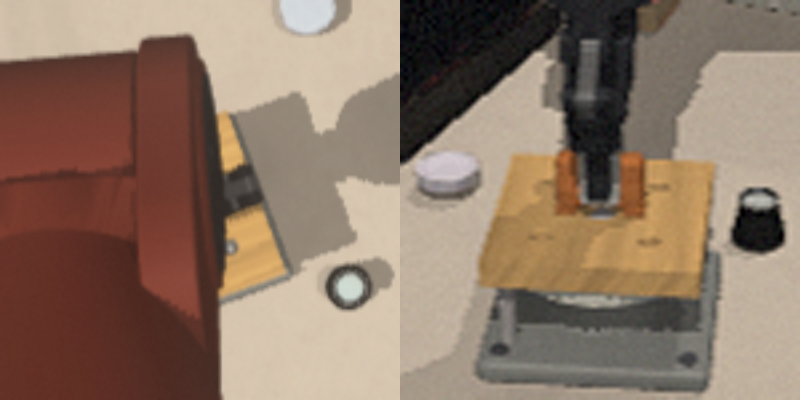

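The view shows the board down on the disc, aligned with the foot edges. Release and retreat straight up.

play_rows:
  claw: -1
  moves:
    - {"slide":[0,0,0],"dr":[0,0,0]}
    - {"slide":[0,0,0],"dr":[0,0,0]}
    - {"slide":[0,0,0],"dr":[0,0,0]}
    - {"slide":[0,0,0],"dr":[0,0,0]}
    - {"slide":[0,0,0],"dr":[0,0,0]}
    - {"slide":[0,0,0],"dr":[0,0,0]}
    - {"slide":[0,0,0],"dr":[0,0,0]}
    - {"slide":[0,0,0],"dr":[0,0,0]}

```text
clock: 17.6
eef_pos: [466.5, 103.6, 51.8]
eef_rot: [-0.519, 3.098, -0.0]
wrist_force: [0.9, 0.4, 0.4]
opening: 85.2
finger_force: 0.0
```

play_rows:
  moves:
    - {"slide":[0,0,-0.02],"dr":[0,0,0]}
    - {"slide":[0,0,-0.05],"dr":[0,0,0]}
    - {"slide":[0,0,-0.09],"dr":[0,0,0]}
    - {"slide":[0,0,-0.13],"dr":[0,0,0]}
    - {"slide":[0,0,-0.15],"dr":[0,0,0]}
    - {"slide":[0,0,-0.15],"dr":[0,0,0]}

```text
clock: 18.2
eef_pos: [468.4, 103.7, 204.8]
eef_rot: [-0.518, 3.093, -0.001]
wrist_force: [0.7, -0.5, -0.2]
opening: 85.3
finger_force: 0.0
```

```bash
python3 go.py 420 -200 201 199
```

```text
t 18.2 pos [468.41 103.71 204.75] th -160.99 F [ 0.7 -0.5 -0.2] T [ 0.04 -0.   -0.01] open 85.3 j [ 0.07  0.19 -0.26  1.11 -0.   -0.27] tilt [0.0054 0.0003]
slide [ 0.1447 -0.2714  0.0034] drz 0.0001
```

Move aside to check with the top view.

play_rows:
  moves:
    - {"slide":[0.145,-0.271,0],"dr":[0,0,0]}
    - {"slide":[0.145,-0.271,0],"dr":[0,0,0]}
    - {"slide":[0.145,-0.271,0],"dr":[0,0,0]}
    - {"slide":[0.145,-0.271,0],"dr":[0,0,0]}
    - {"slide":[0.145,-0.271,0],"dr":[0,0,0]}
    - {"slide":[0.145,-0.271,0],"dr":[0,0,0]}
    - {"slide":[0.145,-0.271,0],"dr":[0,0,0]}
    - {"slide":[0.145,-0.271,0],"dr":[0,0,0]}

```text
clock: 19.0
eef_pos: [416.8, -200.9, 200.8]
eef_rot: [0.513, -3.098, -0.002]
wrist_force: [0.0, 1.1, -0.4]
opening: 85.6
finger_force: 0.0
```

```bash
python3 - <<'E'
from go import *
st();a=robot.camera("top");p=a["pixels"];h=cv2.cvtColor(p,cv2.COLOR_RGB2HSV).astype(int)
m=np.zeros(h.shape[:2],bool);m[200:330,210:335]=((h[...,1]>95)&(h[...,0]>9)&(h[...,0]<24))[200:330,210:335]
k=biggest(m)
for z in(76,85):
    P=ray(a,cv2.boxPoints(cv2.minAreaRect(k)),z)
    print(z,P.mean(0).round(1),[(np.degrees(np.arctan2(*(P[(i+1)%4]-P[i])[::-1]))%90).round(1) for i in range(4)],[np.linalg.norm(P[(i+1)%4]-P[i]).round(1) for i in range(4)])
cv2.imwrite("pics/t8.png",np.hstack([cv2.resize(p[190:320,215:345],(400,400),interpolation=cv2.INTER_CUBIC),cv2.resize(robot.camera("scene")["pixels"][210:310,270:370],(400,400),interpolation=cv2.INTER_CUBIC)])[:,:,::-1])
E
```

```text
t 19.0 pos [ 416.77 -200.88  200.77] th -161.18 F [ 0.   1.1 -0.4] T [ 0.03 -0.01 -0.  ] open 85.6 j [-0.61  0.17 -0.3   1.1   0.   -0.94] tilt [-0.0013  0.0011]
76 [467.  102.8] [np.float64(19.0), np.float64(18.9), np.float64(18.8), np.float64(19.3)] [np.float64(120.7), np.float64(119.8), np.float64(119.9), np.float64(119.4)]
85 [466.7 102. ] [np.float64(19.0), np.float64(18.9), np.float64(18.8), np.float64(19.3)] [np.float64(119.6), np.float64(118.8), np.float64(118.8), np.float64(118.3)]
```

View pics/t8.png

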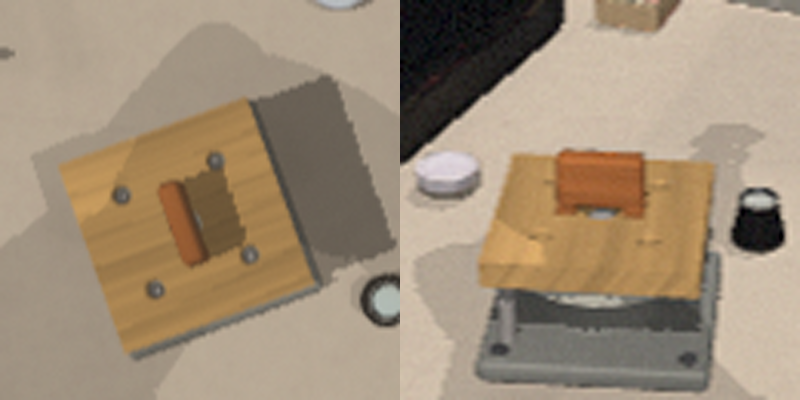

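The board lies at 19.0° and the foot at about 18.9°, with the studs showing in the holes and the bystanders in place. Handing in.

```bash
python3 -c "
from workcell import robot
print(robot.finish_job())"
```

```text
the job is handed in; nothing more can be done
None
```

The board is fully home on the pin and studs, turned clockwise until the turntable met its stop, set square with the foot (19.0° against about 18.9° by camera) and released; the studs entered on the first descent, so no turning search was needed, and the job is handed in at about 19 s.

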